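# Press the stopper home in a porcelain bottle

## Robot

A 7-joint arm with a two-finger parallel gripper is mounted at the origin on the work surface. World frame = base frame: x ahead of the robot, y to its left, z up, the work surface at z = 0. Lengths are in mm, angles in rad, forces in N, time in s.
With the tool pointing down it reaches from about 425 to 975 mm from the base axis. Payload 16.7 kg.
Tool frame: the origin (TCP) lies at the very end of the fingers, on their centre line; the grasp point (between the pads) lies 19 mm behind it; z points along the fingers, y is the direction in which the jaws open and shut (so a half turn about z gives the same grasp; the last joint's range is limited). The gripper opens to 85 mm and grips with 20 to 120 N. Pads are 22 mm wide; open, the fingers measure 114 mm over their backs; the gripper's body (76 mm by 85 mm) begins 54 mm behind the grasp point. The pads swing forward as they close: fully open they stand 13 mm farther back than shut.
Start: joints at [1.125, 0.426, 0.074, 1.606, -0.034, 1.111, -0.067], TCP at [197.381, -645.457, 198.602] pointing down, gripper open.
Joint ranges: [-2.85, 2.85], [-0.5, 2.14], [-1.23, 1.37], [0.21, 2.46], [-1.02, 4.16], [0.16, 2.05], [-2.73, 2.73]. Speed limits (rad/s): [1.89, 1.89, 2.39, 2.39, 3.01, 3.01, 3.01].

## Interface

Orientations are given as a unit quaternion [w, x, y, z].
In Python, from plant import env gives the robot as it stands.
- The arm moves only by the tool jog_arm, never from a script. Its argument "deltas" is one flat list of numbers, 4 for each row, row after row: the shift along the tool's x, y, z in mm, then the turn about the tool's z in rad. In form: [tx, ty, tz, yaw, tx, ty, tz, yaw, ...]. A call has 1 to 5 rows; each row shifts and turns the commanded pose from where the row before left it, along the tool's axes as they then stand; what a row does not reach is not made up. A row lasts 1/10 s, in which the tool goes at most 50 mm and 8.59 degrees, less where a joint would pass 70% of its speed; a pose out of reach is approached as far as the arm can. A call with a gripper value outside its range is refused whole. "jaw" is the closure, from 0 (fully open) to 1 (shut), set as the call begins (left out, the last holds). The fingers move at their own pace and stop on an object; the grip force is fixed at half the most. Time passes only in rows, so rows that do not move let the fingers close. It gives the time, the measured TCP pose, the force and the opening at its end, in the units of the state.
- env.get_state(): the state, without advancing time (a new reading comes with each control period).
- env.get_image(name): name is "scene" or "top" or "wrist"; returns a dict with "color" (384x512x3 uint8, red, green, blue), "intrinsics" (3x3 intrinsics, pixels), "xyz" and "rotation" of the camera in the world. Camera axes: x right, y down, z forward; pixel columns grow to the right and rows downward; lengths in mm; the calibration is good to about 2 mm. A picture is of the moment at which its call begins. There is no depth.
- env.close_job(): hands the job in, once; it reports no verdict.
The state is a dict: "clock": time; "joint_positions": joint angles; "dq": joint speeds; "effort": joint torques, N m; "ee_pos": TCP position; "tcp_rot": TCP orientation; "ft_force": force on the tool from outside, world axes, zero at the start; "ft_torque": the same for the moment, N m; "finger_gap": finger opening in mm.
Only numpy, scipy, OpenCV 4.12 (cv2) and the standard library are available. Lean on these libraries where they do the work, as an engineer would, in place of code of your own. Each camera call takes 0.05 s, during which the arm holds its last target.

## Task

The bottle in the bench press with the red grip still has its stopper standing proud. Swing that press's lever all the way down to its stop so that the stopper goes home, then let the lever spring back up and take the hand away. Leave the blue-gripped press alone and do not shift or knock over the loose white vase.

Things in the scene. Friction and masses are not known exactly. Their poses are not given: they have to be found in the camera images.
- red_lever (a joint): Lever of the press with the RED grip (red and blue presses, bolted to the bench, swap places at random). Angle, rad: 0 = raised, at rest, sloping 0.6 rad up from hinge to grip; 0.6 = level, at its down stop. A spring returns it to 0 when let go. Pushing the grip down takes about 2 N at first, some 10 N near the stop.
- red_grip (a point): Centre of the red grip, a level round crossbar (along the point's y) 26 mm thick, 70 mm long, at the lever's free end, open from above. Its x axis points down the lever to the hinge, which is parallel to the crossbar, 260 mm from it. Grip centre is 304 mm above the bench at rest, 157 mm at the stop. Bottle and 105 mm wide base lie below the lever, towards the hinge.
- stopper (a joint): Dark wooden stopper cap (30 mm wide, 10 mm thick) on a cork in the white bottle (105 mm tall) fixed in the red press. Travel, m: 0 = 16 mm proud, 0.016 = home, cap on the bottle's lip. Starts at 0 to 0.004, stays where pushed. A pad under the lever, 90 mm from the hinge, pushes it (8 N) over the last part of the swing; at the lever's stop it is home.
- blue_lever (a joint): Lever of the other press, the same but with a BLUE grip, holding a bottle already closed. Angle as for the red one (0 = raised). To be left alone.
- vase_centre (a point): Centre (half-way up) of the loose white porcelain vase, 115 mm tall, 72 mm across, standing on the bench at the left. A bystander; z axis up.

How it is judged:
By the outcome, as a careful person would: the job done as asked, in the order asked, and still so for the second after the job is handed in, with the robot touching nothing.
It also fails if it takes over 40 s, if anything falls off the work surface, if the arm or the gripper's body presses on something with over 40 N, if the wrist force passes 120 N, or if a joint passes its speed limit or range.

## Working session

There is one attempt and no reset: what is moved stays moved. The work goes in short steps, Python scripts to look and compute and a tool call to move; the robot and the scene stay as the last step left them, time stands still between calls to the robot, and variables do not carry over. Pictures are saved under pics/ and viewed, and the job is handed in when it is done.

Besides the shell and the picture viewer there is one more tool, called after "Call:" in YAML: its name, and indented under it one key for each argument. jog_arm: Moves the arm, as the interface text tells. Its arguments: {"type":"object","properties":{"deltas":{"type":"array","items":{"type":"number"}},"jaw":{"type":"number"}},"required":["deltas"]}

```bash
mkdir -p pics
python3 - <<'E'
from plant import env
import cv2,pickle
s=env.get_state();print(s)
d={}
for n in("scene","top"):
    im=env.get_image(n);d[n]=im
    cv2.imwrite(f"pics/{n}0.png",cv2.cvtColor(im["color"],cv2.COLOR_RGB2BGR));print(n,im["intrinsics"],im["xyz"],im["rotation"])
pickle.dump(d,open("d.pkl","wb"))
E
```

```text
{'clock': 0.0, 'joint_positions': array([ 1.1245325 ,  0.42673202,  0.07385303,  1.6066086 , -0.03411009,
        1.11082956, -0.06708615]), 'dq': array([-0.00332945,  0.00125463,  0.00081804, -0.00139124, -0.00121002,
        0.00024005, -0.00058772]), 'effort': array([-8.90891424e-04, -9.49834657e+01,  3.75905246e+00, -4.63529348e+01,
        1.88956474e-02,  1.01339811e-02, -1.53473616e-05]), 'ee_pos': array([ 197.22346366, -645.06162434,  197.90998436]), 'tcp_rot': array([-6.43684070e-04,  9.89013168e-01,  1.47825975e-01, -1.41292416e-04]), 'ft_force': array([ 0.22418422, -0.57754175,  0.54313075]), 'ft_torque': array([-0.00382   ,  0.00262285, -0.01657255]), 'finger_gap': 85.74877228525946}
scene [[469.02370374   0.         257.31337792]
 [  0.         469.02370374 185.43172533]
 [  0.           0.           1.        ]] [1413.86124526  994.63124063 1016.1319988 ] [-0.17367061  0.3044739   0.82235217 -0.44818642]
top [[495.95818259   0.         257.65017844]
 [  0.         495.95818259 204.44936663]
 [  0.           0.           1.        ]] [ 333.66123731   56.72484334 1461.80808723] [ 0.07553628 -0.69286221  0.71499103 -0.05499135]
```

View pics/scene0.png

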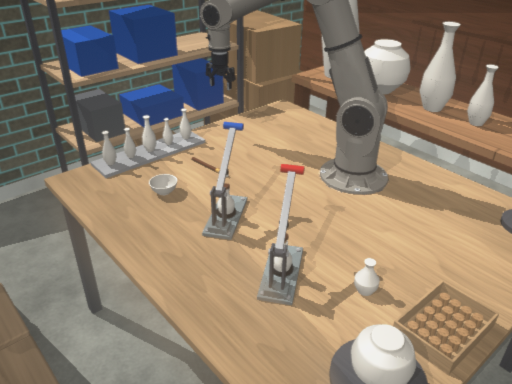

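View pics/top0.png

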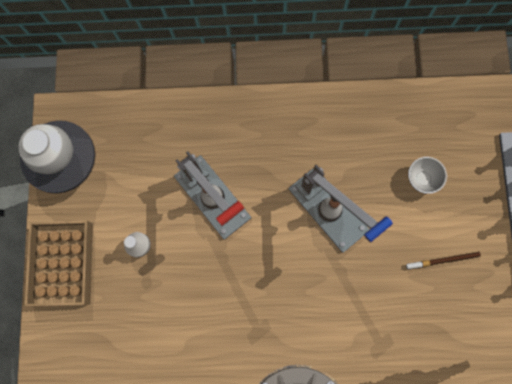

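Scene view: the red grip is at about (292,169), the blue grip at (233,126) and the vase at (368,277). Top view: the red grip is at about (231,212), the blue grip at (378,229) and the vase at (137,244). Next I triangulate them.

```bash
cat > h.py <<'E'
import numpy as np,cv2
from scipy.spatial.transform import Rotation as R
def rot(q): return R.from_quat([q[1],q[2],q[3],q[0]]).as_matrix()
def ray(im,p):
    K=im["intrinsics"];d=np.linalg.inv(K)@[p[0],p[1],1.];d=rot(im["rotation"])@d;return np.array(im["xyz"]),d/np.linalg.norm(d)
def plane(im,p,z):
    o,d=ray(im,p);return o+d*(z-o[2])/d[2]
def tri(a,pa,b,pb):
    o1,d1=ray(a,pa);o2,d2=ray(b,pb)
    t=np.linalg.lstsq(np.c_[d1,-d2],o2-o1,rcond=None)[0]
    x,y=o1+t[0]*d1,o2+t[1]*d2
    return (x+y)/2,np.linalg.norm(x-y)
def blob(im,col):
    h=cv2.cvtColor(im["color"],cv2.COLOR_RGB2HSV);H,S,V=h[...,0],h[...,1],h[...,2]
    m=((H<5)|(H>174))&(S>190)&(V>90) if col=="red" else (H>105)&(H<125)&(S>170)&(V>90)
    n,l,st,c=cv2.connectedComponentsWithStats(m.astype(np.uint8))
    return [(st[i].tolist(),c[i].round(1),cv2.minAreaRect(np.argwhere(l==i)[:,::-1].astype(np.float32))) for i in range(1,n) if st[i,4]>40]
E
python3 - <<'E'
from h import *;import pickle
d=pickle.load(open("d.pkl","rb"));s,t=d["scene"],d["top"]
for n in d:
  for c in("red","blue"):
    for b in blob(d[n],c):print(n,c,b)
r={n:blob(d[n],"red")[0] for n in d}
print("grip",tri(s,r["scene"][1],t,r["top"][1]),plane(t,r["top"][1],304),plane(s,r["scene"][1],304))
cv2.imwrite("pics/top_zoom.png",cv2.cvtColor(cv2.resize(t["color"][130:270,110:270],None,fx=4,fy=4,interpolation=cv2.INTER_CUBIC),cv2.COLOR_RGB2BGR))
print("blue",plane(t,(378,229),304),"vase",tri(s,(368,277),t,(137,244)))
E
```

```text
scene blue ([62, 5, 109, 69, 2517], array([114.3,  32.3]), ((118.80109405517578, 36.80503463745117), (54.85028839111328, 109.59757232666016), 78.11134338378906))
scene blue ([121, 85, 49, 16, 355], array([144.1,  92.6]), ((145.00001525878906, 92.50000762939453), (8.731282234191895, 47.779518127441406), 75.96376037597656))
top blue ([367, 218, 24, 22, 167], array([379.3, 228.1]), ((378.37646484375, 228.6058807373047), (7.484100341796875, 26.248584747314453), 49.398704528808594))Traceback (most recent call last):
  File "<stdin>", line 6, in <module>
IndexError: list index out of range
```

```bash
sed -i 's/((H<5)|(H>174))&(S>190)&(V>90)/((H<6)|(H>172))\&(S>170)\&(V>100)/' h.py
python3 - <<'E'
from h import *;import pickle
d=pickle.load(open("d.pkl","rb"));s,t=d["scene"],d["top"]
print(cv2.cvtColor(t["color"],cv2.COLOR_RGB2HSV)[212,231],cv2.cvtColor(s["color"],cv2.COLOR_RGB2HSV)[169,292])
for n in d:
    for b in blob(d[n],"red"):print(n,b)
cv2.imwrite("pics/top_zoom.png",cv2.cvtColor(cv2.resize(t["color"][130:270,110:270],None,fx=4,fy=4,interpolation=cv2.INTER_CUBIC),cv2.COLOR_RGB2BGR))
print("blue",plane(t,(378,229),304),"vase",tri(s,(368,277),t,(137,244)))
r={n:blob(d[n],"red")[0] for n in d}
print("grip",tri(s,r["scene"][1],t,r["top"][1]),plane(t,r["top"][1],304),plane(s,r["scene"][1],304))
E
```

```text
[  1 174 176] [  2 170 188]
scene ([282, 165, 21, 6, 69], array([292.3, 167.1]), ((292.01007080078125, 166.94296264648438), (20.390811920166016, 3.5915634632110596), 10.007980346679688))
top ([218, 202, 25, 22, 208], array([229.9, 212.6]), ((229.92140197753906, 212.58950805664062), (7.850124359130859, 27.19507598876953), 52.594642639160156))
blue [ 482.74193711 -192.05603178  304.        ] vase (array([492.79499618, 446.53759091,  51.13229746]), np.float64(5.674630159355409))
grip (array([532.1577955 , 153.87347974, 308.52665457]), np.float64(1.1932131472294218)) [533.34144916 153.81195236 304.        ] [526.15664223 148.97907726 304.        ]
```

View pics/top_zoom.png

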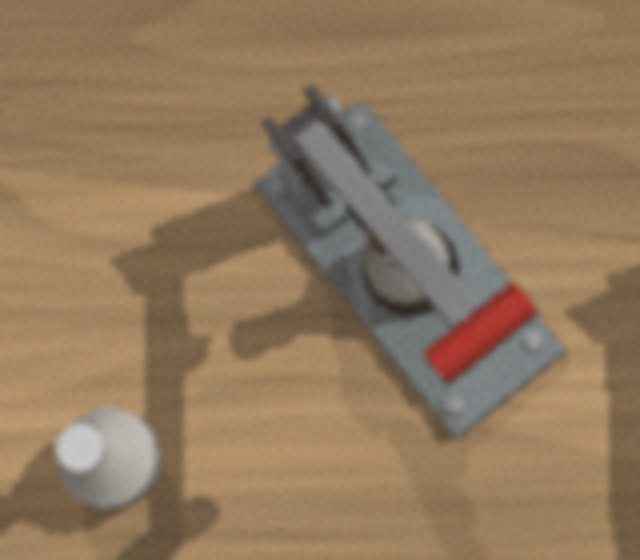

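Run:
```python
from h import *;import pickle
from plant import env
d=pickle.load(open("d.pkl","rb"));s,t=d["scene"],d["top"]
z=lambda u,v:(110+u/4,130+v/4)
a,b=plane(t,z(431,365),304),plane(t,z(530,303),304)
print("bar",a,b,np.linalg.norm(a-b),(a+b)/2)
h=plane(t,z(300,122),157);print("hinge",h)
# base long edges at z~15
for p,q in(((262,187),(452,437)),((365,105),(563,352))):
    e=plane(t,z(*p),12)-plane(t,z(*q),12);print("edge",np.degrees(np.arctan2(e[1],e[0])))
e=b-a;print("bar normal deg",np.degrees(np.arctan2(e[1],e[0]))+90)
g=(a+b)/2;e=h-g;print("g->h",np.degrees(np.arctan2(e[1],e[0])),np.linalg.norm(e[:2]))
M=rot(env.get_state()["tcp_rot"]);print(M.round(4))
p=env.get_state()["ee_pos"]
for w in([197,-645,420],[500,-300,420],[533,154,420]):
    w=np.array(w);print(w,(M.T@(w-p)).round(1));p=w
```

```text
bar [513.55362681 183.00172717 304.        ] [548.83722786 123.50649142 304.        ] 69.17091570443058 [531.19542734 153.2541093  304.        ]
hinge [707.41034179 286.56153194 157.        ]
edge 35.9510903000178
edge 36.752953632411554
bar normal deg 30.670025722776785
g->h 37.107679065352805 220.95828793570047
[[ 9.563e-01  2.924e-01 -4.000e-04]
 [ 2.924e-01 -9.563e-01  1.000e-03]
 [-1.000e-04 -1.100e-03 -1.000e+00]]
[ 197 -645  420] [-2.00e-01 -4.00e-01 -2.22e+02]
[ 500 -300  420] [ 3.906e+02 -2.413e+02  2.000e-01]
[533 154 420] [ 164.3 -424.5    0.5]
```

Call:
jog_arm:
  deltas: [0,0,-44,0,0,0,-44,0,0,0,-44,0,0,0,-44,0,0,0,-44,0]
  jaw: 1

```text
clock: 0.6
ee_pos: [197.2, -645.0, 420.2]
tcp_rot: [-0.0, 0.989, 0.148, -0.0]
ft_force: [1.0, 0.2, 0.1]
finger_gap: 12.1
```

Call:
jog_arm:
  deltas: [39,-24,0,0,39,-24,0,0,39,-24,0,0,39,-24,0,0,39,-24,0,0]

```text
clock: 1.1
ee_pos: [349.6, -472.0, 418.4]
tcp_rot: [-0.0, 0.989, 0.148, -0.0]
ft_force: [1.2, -0.8, 0.5]
finger_gap: -0.0
```

Call:
jog_arm:
  deltas: [39,-24,0,0,39,-24,0,0,39,-24,0,0,39,-24,0,0,39,-24,0,0]

```text
clock: 1.6
ee_pos: [501.0, -300.3, 418.5]
tcp_rot: [-0.0, 0.989, 0.148, -0.0]
ft_force: [0.0, -1.3, 0.8]
finger_gap: 0.1
```

Call:
jog_arm:
  deltas: [16,-42,0,0,16,-42,0,0,16,-42,0,0,16,-42,0,0,16,-42,0,0]

```text
clock: 2.1
ee_pos: [514.9, -75.9, 418.5]
tcp_rot: [0.0, 0.989, 0.148, -0.0]
ft_force: [1.1, 0.0, 0.5]
finger_gap: 0.1
```

Call:
jog_arm:
  deltas: [16,-42,0,0,16,-42,0,0,16,-42,0,0,16,-42,0,0,16,-42,0,0]

```text
clock: 2.6
ee_pos: [530.0, 148.2, 418.6]
tcp_rot: [0.0, 0.989, 0.148, -0.0]
ft_force: [0.8, -0.4, 0.3]
finger_gap: 0.1
```

Call:
jog_arm:
  deltas: [0,0,0,-0.085,0,0,0,-0.085,0,0,0,-0.085,0,0,0,-0.085,0,0,0,0]

```text
clock: 3.1
ee_pos: [530.2, 146.4, 418.3]
tcp_rot: [-0.0, 0.949, 0.314, -0.0]
ft_force: [0.7, -0.3, -0.1]
finger_gap: -0.0
```

Run:
```python
from h import *
from plant import env
s=env.get_state();M=rot(s["tcp_rot"]);print(s["ee_pos"],M.round(3),s["joint_positions"].round(2))
print((M.T@(np.array([532,153.5,325])-s["ee_pos"])).round(1))
for n in("scene","wrist"):
    im=env.get_image(n);cv2.imwrite(f"pics/{n}1.png",cv2.cvtColor(im["color"],cv2.COLOR_RGB2BGR))
```

```text
[530.22925534 146.42842438 418.3442816 ] [[ 0.803  0.596 -0.001]
 [ 0.596 -0.803 -0.   ]
 [-0.001 -0.    -1.   ]] [ 0.12  0.14 -0.57  1.53  0.08  1.49 -1.39]
[ 5.7 -4.6 93.3]
```

View pics/scene1.png

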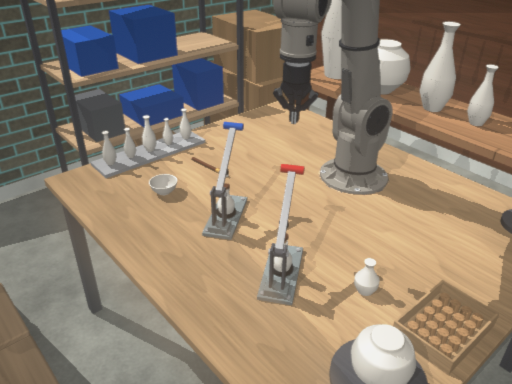

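View pics/wrist1.png

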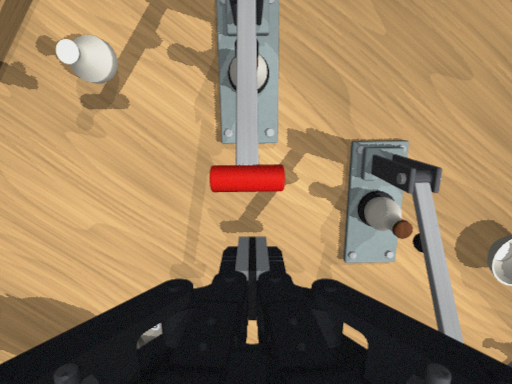

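The wrist view shows the crossbar level at (247,178) with the lever running straight up the image, so the yaw matches. The closed tips are at (252,240). I'll go down to just above the bar.

Call:
jog_arm:
  deltas: [3,-2,30,0,3,-2,30,0,0,0,30,0,0,0,0,0]

```text
clock: 3.6
ee_pos: [531.2, 152.5, 325.3]
tcp_rot: [-0.0, 0.95, 0.312, -0.003]
ft_force: [0.3, -0.6, 0.3]
finger_gap: 0.2
```

Run:
```python
from h import *
from plant import env
s=env.get_state();print(s["ee_pos"],s["ft_force"])
for n in("scene","wrist"):
    im=env.get_image(n);c=cv2.cvtColor(im["color"],cv2.COLOR_RGB2BGR)
    if n=="scene":c=cv2.resize(c[80:230,220:380],None,fx=4,fy=4)
    cv2.imwrite(f"pics/{n}2.png",c)
    if n=="wrist":
        for b in blob(im,"red"):
            print(b,plane(im,b[1],304))
```

```text
[531.21605358 152.46523862 325.26028231] [ 0.31073743 -0.60763519  0.33227658]
([198, 195, 107, 38, 3872], array([250.9, 213.7]), ((250.98190307617188, 213.75389099121094), (36.89468002319336, 106.22074127197266), 89.16968536376953)) [532.58791711 155.07391781 304.        ]
```

View pics/scene2.png

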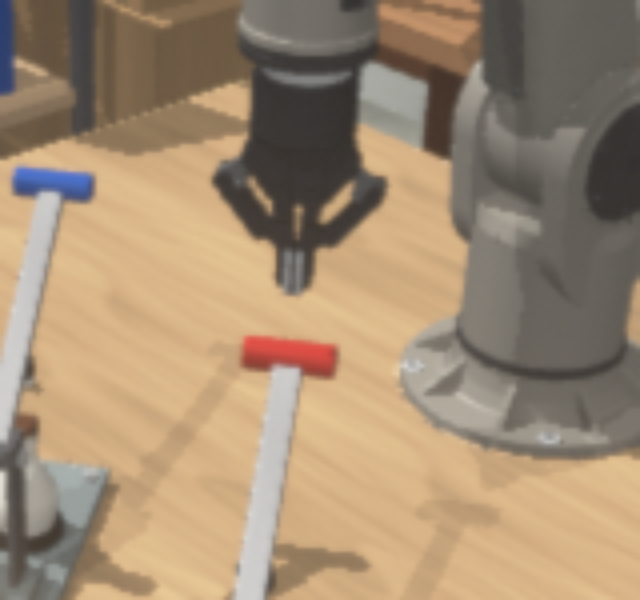

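View pics/wrist2.png

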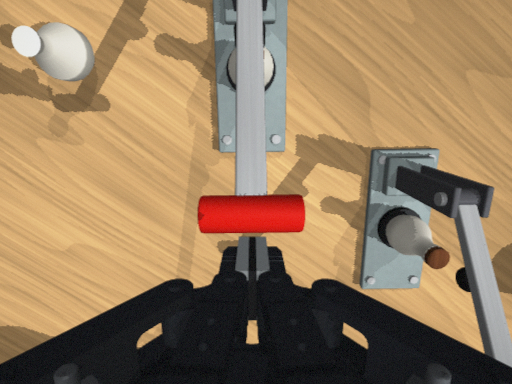

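The wrist view puts the bar where I expected it, but in the scene view the gap under the tips looks larger than 8 mm. I'll check that by projecting the TCP.

```bash
cat >> h.py <<'E'
def proj(im,P):
    c=im["intrinsics"]@(rot(im["rotation"]).T@(np.array(P)-im["xyz"]));return (c[:2]/c[2]).round(1)
E
python3 - <<'E'
from h import *
from plant import env
s=env.get_state()
for n in("scene","top","wrist"):
    im=env.get_image(n)
    print(n,"tcp",proj(im,s["ee_pos"]),"grip",proj(im,[532,153.5,304]),"top",proj(im,[532,153.5,317]),im["xyz"])
    for b in blob(im,"red"):print(b[1],b[0])
    if n=="top":cv2.imwrite("pics/top3.png",cv2.cvtColor(cv2.resize(im["color"][130:270,150:310],None,fx=4,fy=4,interpolation=cv2.INTER_CUBIC),cv2.COLOR_RGB2BGR))
E
```

```text
scene tcp [292.2 161. ] grip [292.  168.3] top [292.2 164.6] [1413.86124526  994.63124063 1016.1319988 ]
[292.3 167.1] [282, 165, 21, 6, 68]
top tcp [229.2 211. ] grip [230.  213.2] top [229.6 212.2] [ 333.66123731   56.72484334 1461.80808723]
wrist tcp [253.1 229.3] grip [251.8 216.6] top [251.9 223.2] [587.6331502  194.94036892 505.02657866]
[250.4 214.8] [198, 196, 106, 38, 3760]
```

View pics/top3.png

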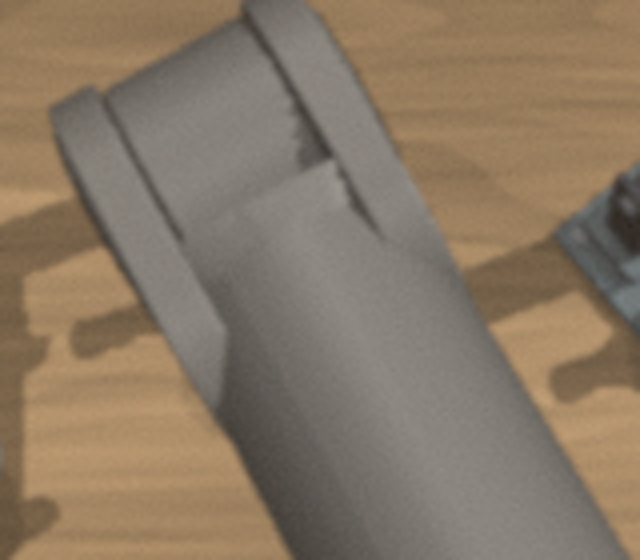

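The drawn tips end about 25 mm higher than the projected TCP (scene row 152 against 161). Sideways they agree. I'll feel for contact in small steps.

Call:
jog_arm:
  deltas: [2,-1,3,0,0,0,3,0,0,0,3,0]

```text
clock: 4.15
ee_pos: [533.9, 155.4, 319.6]
tcp_rot: [-0.0, 0.95, 0.313, 0.0]
ft_force: [0.4, -0.1, -0.6]
finger_gap: 0.0
```

Call:
jog_arm:
  deltas: [0,0,4,0,0,0,4,0,0,0,0,0]

```text
clock: 4.45
ee_pos: [533.6, 155.1, 311.0]
tcp_rot: [-0.0, 0.95, 0.313, -0.0]
ft_force: [0.6, -0.6, -0.4]
finger_gap: -0.3
```

Call:
jog_arm:
  deltas: [0,0,4,0,0,0,4,0,0,0,0,0]

```text
clock: 4.75
ee_pos: [533.6, 155.2, 303.0]
tcp_rot: [-0.0, 0.95, 0.313, -0.0]
ft_force: [0.2, 0.5, -0.5]
finger_gap: 0.3
```

Run:
```python
from h import *
from plant import env
s=env.get_state();print(s["ee_pos"])
a=env.get_image("scene");b=env.get_image("wrist")
print(proj(a,s["ee_pos"]),proj(b,s["ee_pos"]))
c=cv2.resize(a["color"][110:210,240:340],None,fx=4,fy=4,interpolation=cv2.INTER_CUBIC)
w=b["color"]
o=np.zeros((400,800,3),np.uint8);o[:,:400]=c;o[:,400:]=cv2.resize(w[120:320,152:352],(400,400))
cv2.imwrite("pics/c4.png",o[...,::-1])
```

```text
[533.57810551 155.16860085 303.01321637]
[292. 169.] [253.2 228.9]
```

View pics/c4.png

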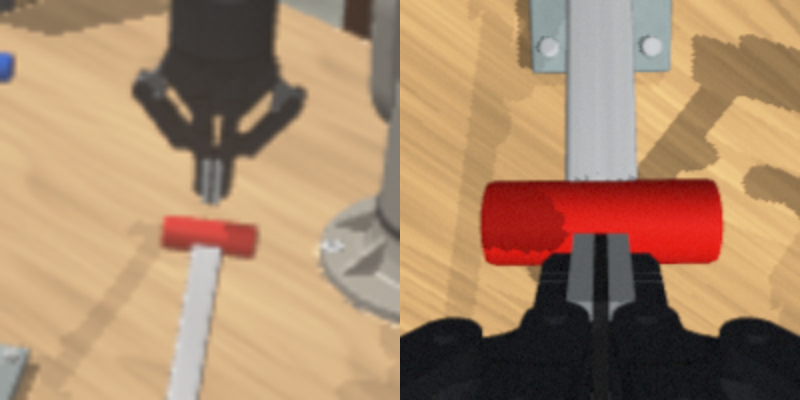

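Run:
```python
from h import *
from plant import env
s=env.get_state();a=env.get_image("scene");b=env.get_image("wrist")
print(s["ee_pos"],tri(a,(292.5,160.8),b,(252.5,237)), a["xyz"],b["xyz"])
for r in blob(b,"red"):
  print(r[1],r[0]); bl=r
ra=blob(a,"red")[0];print("grip",ra[1],tri(a,ra[1],b,bl[1]))
```

```text
[533.78928637 155.30991916 303.59545238] (array([540.03077468, 160.96383748, 336.03028064]), np.float64(0.700154348629415)) [1413.86124526  994.63124063 1016.1319988 ] [588.3136705  196.81487574 478.16927963]
[252.5 229.1] [193, 210, 120, 43, 4320]
grip [289.  166.6] (array([540.0150551 , 154.84892363, 313.64595924]), np.float64(9.15512043807898))
```

Call:
jog_arm:
  deltas: [0,0,3,0,0,0,3,0,0,0,0,0]

```text
clock: 5.25
ee_pos: [533.6, 155.2, 297.1]
tcp_rot: [-0.0, 0.95, 0.313, -0.0]
ft_force: [0.5, -1.0, -0.2]
finger_gap: 0.2
```

Call:
jog_arm:
  deltas: [0,0,3,0,0,0,3,0,0,0,0,0]

```text
clock: 5.55
ee_pos: [533.6, 155.2, 291.2]
tcp_rot: [-0.0, 0.95, 0.313, -0.0]
ft_force: [-0.1, -0.5, -0.0]
finger_gap: 0.1
```

Call:
jog_arm:
  deltas: [0,0,3,0,0,0,3,0,0,0,0,0]

```text
clock: 5.85
ee_pos: [533.6, 155.2, 285.2]
tcp_rot: [-0.0, 0.95, 0.313, -0.0]
ft_force: [-0.7, -0.2, -0.1]
finger_gap: -0.3
```

```bash
cat > look.py <<'E'
from h import *
import sys
from plant import env
s=env.get_state();print(s["ee_pos"],s["ft_force"])
a=env.get_image("scene");b=env.get_image("wrist")
for n,i in(("s",a),("w",b)):
  print(n,proj(i,s["ee_pos"]),[(r[1],r[0]) for r in blob(i,"red")])
c=cv2.resize(a["color"][110:210,240:340],None,fx=4,fy=4,interpolation=cv2.INTER_CUBIC)
o=np.zeros((400,800,3),np.uint8);o[:,:400]=c;o[:,400:]=cv2.resize(b["color"][120:320,152:352],(400,400))
cv2.imwrite(f"pics/c{sys.argv[1]}.png",o[...,::-1])
E
python3 look.py 5
```

```text
[533.64168875 155.21331691 285.20121936] [-0.6606373  -0.16398117 -0.09551764]
s [291.7 174.1] []
w [253.2 228.9] [(array([252.7, 239.9]), [186, 220, 134, 47, 4493])]
```

View pics/c5.png

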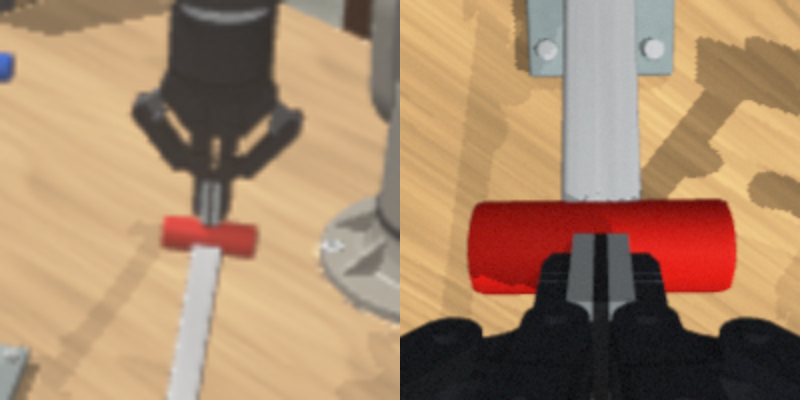

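The tips are now almost on the middle of the bar, and the contact point sits roughly 28 mm behind the reported TCP. I'll shift 3 mm towards the hinge and find contact.

Call:
jog_arm:
  deltas: [3,0,2,0,0,0,2,0,0,0,0,0]

```text
clock: 6.25
ee_pos: [536.2, 157.0, 281.6]
tcp_rot: [0.0, 0.95, 0.313, -0.0]
ft_force: [-1.4, -1.4, 3.6]
finger_gap: -0.0
```

Call:
jog_arm:
  deltas: [0,0,2,0,0,0,2,0,0,0,0,0]

```text
clock: 6.55
ee_pos: [536.2, 156.9, 277.6]
tcp_rot: [0.0, 0.95, 0.313, -0.0]
ft_force: [-2.8, -1.7, 4.5]
finger_gap: -0.1
```

Call:
jog_arm:
  deltas: [0,0,2,0,0,0,2,0,0,0,0,0]

```text
clock: 6.85
ee_pos: [536.3, 157.1, 273.6]
tcp_rot: [-0.0, 0.95, 0.313, 0.0]
ft_force: [-0.6, -0.4, 3.7]
finger_gap: 0.2
```

```bash
python3 look.py 6
```

```text
[536.28676073 157.10945404 273.5861344 ] [-0.59153007 -0.3615278   3.68917512]
s [291.3 177.9] []
w [253.2 229. ] [(array([298.7, 257.9]), [267, 237, 53, 46, 1607]), (array([205.7, 258.2]), [187, 238, 51, 46, 1564])]
```

View pics/c6.png

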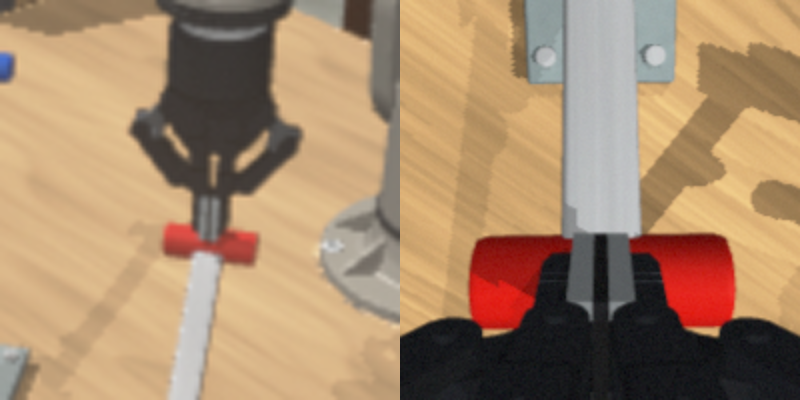

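Contact made: Fz is about 4 N and the lever has started down. In the wrist view the tip edge has crept to the hinge side of the bar, so I'll follow the arc and pull back towards the robot.

Call:
jog_arm:
  deltas: [-4,0,4,0,-4,0,4,0,-4,0,4,0,-4,0,4,0,-3,0,4,0]

```text
clock: 7.45
ee_pos: [520.6, 145.6, 253.3]
tcp_rot: [-0.0, 0.95, 0.313, 0.0]
ft_force: [1.2, 0.5, 3.0]
finger_gap: 0.0
```

```bash
python3 look.py 7
```

```text
[520.63778166 145.56116374 253.33890077] [1.19596648 0.50277493 2.97666465]
s [291.9 180.3] []
w [253.2 228.4] [(array([253.2, 243.6]), [186, 223, 135, 48, 4290])]
```

View pics/c7.png

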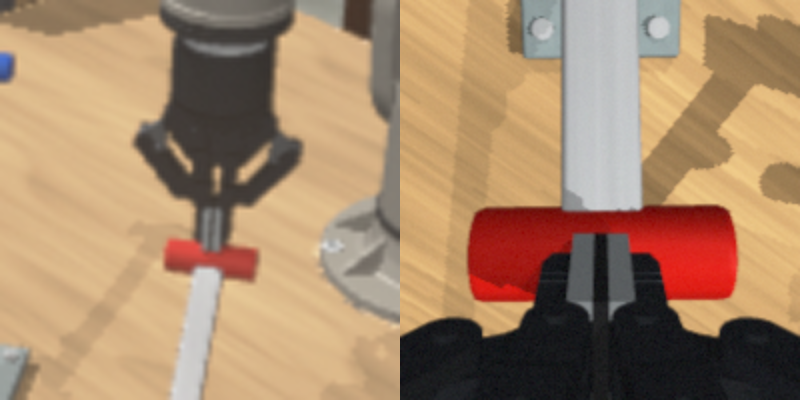

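Call:
jog_arm:
  deltas: [-1.5,0,4,0,-1.5,0,4,0,-1.8,0,4,0,-1.7,0,4,0,-1.6,0,4,0]

```text
clock: 8.05
ee_pos: [513.9, 140.4, 233.5]
tcp_rot: [0.0, 0.95, 0.313, -0.001]
ft_force: [-3.9, -2.8, 5.7]
finger_gap: 0.2
```

Call:
jog_arm:
  deltas: [-1.9,0,5,0,-1.8,0,5,0,-1.7,0,5,0,-1.6,0,5,0,-1.5,0,5,0]

```text
clock: 8.55
ee_pos: [507.1, 135.3, 208.5]
tcp_rot: [0.0, 0.95, 0.313, -0.001]
ft_force: [-3.9, -2.4, 7.0]
finger_gap: -0.3
```

Call:
jog_arm:
  deltas: [-1.4,0,5,0,-1.3,0,5,0,-1.2,0,5,0,-1.1,0,5,0,-1,0,5,0]

```text
clock: 9.05
ee_pos: [502.3, 131.7, 183.4]
tcp_rot: [0.0, 0.95, 0.313, -0.001]
ft_force: [-4.9, -3.7, 7.5]
finger_gap: 0.0
```

```bash
python3 look.py 8
```

```text
[502.30251056 131.70936861 183.43690247] [-4.91527027 -3.66903077  7.46560702]
s [291.8 195.1] []
w [253.3 228.9] [(array([253.5, 245.1]), [186, 224, 135, 48, 4076])]
```

View pics/c8.png

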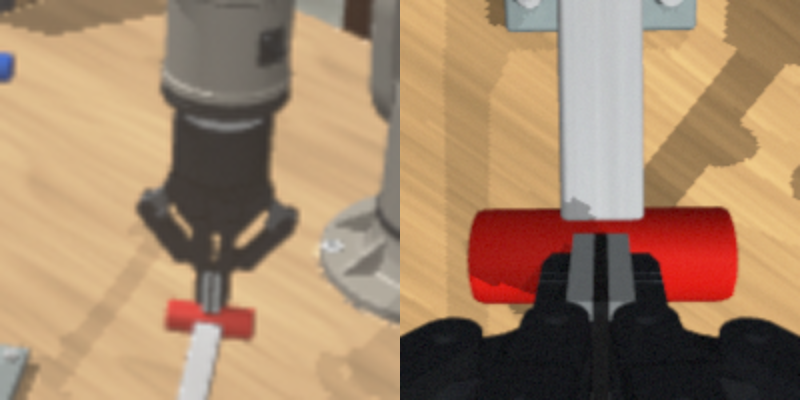

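The tip is still on the bar and the force is rising with the spring.

Call:
jog_arm:
  deltas: [-0.9,0,5,0,-0.8,0,5,0,-0.6,0,5,0,-0.5,0,5,0,-0.4,0,5,0]

```text
clock: 9.65
ee_pos: [499.6, 129.7, 158.5]
tcp_rot: [0.0, 0.95, 0.313, -0.001]
ft_force: [-6.1, -4.7, 9.2]
finger_gap: 0.2
```

Call:
jog_arm:
  deltas: [-0.2,0,4,0,-0.2,0,4,0,-0.1,0,4,0,0,0,0,0]

```text
clock: 10.05
ee_pos: [499.2, 129.4, 146.3]
tcp_rot: [0.0, 0.95, 0.313, -0.001]
ft_force: [-3.9, -3.0, 7.9]
finger_gap: 0.3
```

Call:
jog_arm:
  deltas: [0,0,2,0,0,0,2,0,0,0,0,0]

```text
clock: 10.35
ee_pos: [499.2, 129.4, 142.5]
tcp_rot: [0.0, 0.95, 0.313, -0.001]
ft_force: [-4.9, -4.1, 7.6]
finger_gap: -0.2
```

Call:
jog_arm:
  deltas: [0,0,1,0,0,0,1,0,0,0,0,0]

```text
clock: 10.65
ee_pos: [499.2, 129.4, 140.6]
tcp_rot: [0.0, 0.95, 0.313, -0.001]
ft_force: [-4.9, -4.1, 9.4]
finger_gap: -0.0
```

Call:
jog_arm:
  deltas: [0,0,1,0,0,0,1,0,0,0,0,0]

```text
clock: 10.95
ee_pos: [499.2, 129.4, 138.6]
tcp_rot: [0.0, 0.95, 0.313, -0.001]
ft_force: [-4.5, -3.1, 9.2]
finger_gap: -0.1
```

Call:
jog_arm:
  deltas: [0,0,1,0,0,0,1,0,0,0,0,0]

```text
clock: 11.25
ee_pos: [499.3, 129.4, 136.9]
tcp_rot: [0.0, 0.95, 0.313, -0.001]
ft_force: [-6.9, -4.9, 14.8]
finger_gap: -0.2
```

```bash
python3 look.py 9
```

```text
[499.25736372 129.41526945 136.90157753] [-6.86229956 -4.88338552 14.77985765]
s [291.3 206.4] []
w [253.2 228.9] [(array([253.3, 246.4]), [186, 225, 135, 47, 3801])]
```

View pics/c9.png

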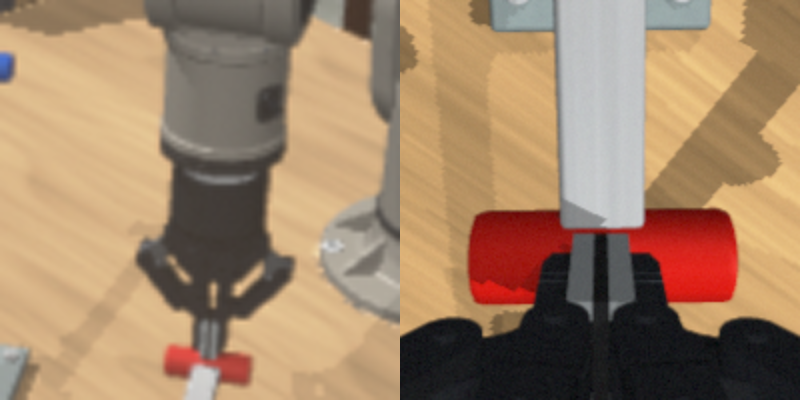

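The force jumped to 15 N at TCP z 137, where I expected the stop. A small extra push will confirm it.

Call:
jog_arm:
  deltas: [0,0,1,0,0,0,0,0]

```text
clock: 11.55
ee_pos: [499.3, 129.4, 136.4]
tcp_rot: [0.001, 0.95, 0.313, -0.001]
ft_force: [-10.4, -6.0, 24.1]
finger_gap: -0.4
```

Call:
jog_arm:
  deltas: [0,0,1,0,0,0,0,0,0,0,0,0]

```text
clock: 11.85
ee_pos: [499.4, 129.4, 136.0]
tcp_rot: [0.001, 0.95, 0.313, -0.001]
ft_force: [-13.7, -8.3, 35.4]
finger_gap: 0.0
```

That is a hard stop: the force rose to 35 N with only 0.5 mm of motion. I'll go back up the arc.

Call:
jog_arm:
  deltas: [0,0,-6,0,0.1,0,-6,0,0.3,0,-6,0,0.5,0,-6,0,0.7,0,-6,0]

```text
clock: 12.35
ee_pos: [501.4, 131.1, 165.2]
tcp_rot: [0.0, 0.95, 0.313, 0.0]
ft_force: [1.6, 0.1, 4.9]
finger_gap: -0.0
```

Call:
jog_arm:
  deltas: [0.9,0,-6,0,1,0,-6,0,1.2,0,-6,0,1.4,0,-6,0,1.5,0,-6,0]

```text
clock: 12.85
ee_pos: [506.1, 134.8, 195.2]
tcp_rot: [-0.0, 0.95, 0.313, 0.0]
ft_force: [2.0, 0.8, 3.5]
finger_gap: -0.5
```

Call:
jog_arm:
  deltas: [1.7,0,-6,0,1.8,0,-6,0,2,0,-6,0,2.1,0,-6,0,2.3,0,-6,0]

```text
clock: 13.35
ee_pos: [513.9, 140.7, 225.0]
tcp_rot: [-0.0, 0.95, 0.313, -0.0]
ft_force: [1.1, 0.3, 3.8]
finger_gap: 0.5
```

Call:
jog_arm:
  deltas: [2.5,0,-6,0,2.7,0,-6,0,2.9,0,-6,0,3.1,0,-6,0,3.3,0,-6,0]

```text
clock: 13.85
ee_pos: [525.5, 149.4, 255.1]
tcp_rot: [-0.0, 0.95, 0.313, -0.0]
ft_force: [-0.8, 1.5, 2.7]
finger_gap: -0.2
```

Call:
jog_arm:
  deltas: [3.6,0,-6,0,3.8,0,-6,0,4,0,-6,0,4,0,-6,0,4,0,-6,0]

```text
clock: 14.35
ee_pos: [541.5, 160.9, 285.1]
tcp_rot: [-0.0, 0.95, 0.313, 0.0]
ft_force: [0.2, 0.1, 0.3]
finger_gap: 0.0
```

```bash
python3 look.py 10
```

```text
[541.5354747  160.90265322 285.1081795 ] [0.23848068 0.08146731 0.28055338]
s [291.1 175.7] []
w [253.  229.6] [(array([297.6, 256.8]), [267, 237, 51, 45, 1583]), (array([205.9, 257.6]), [187, 238, 51, 45, 1555])]
```

View pics/c10.png

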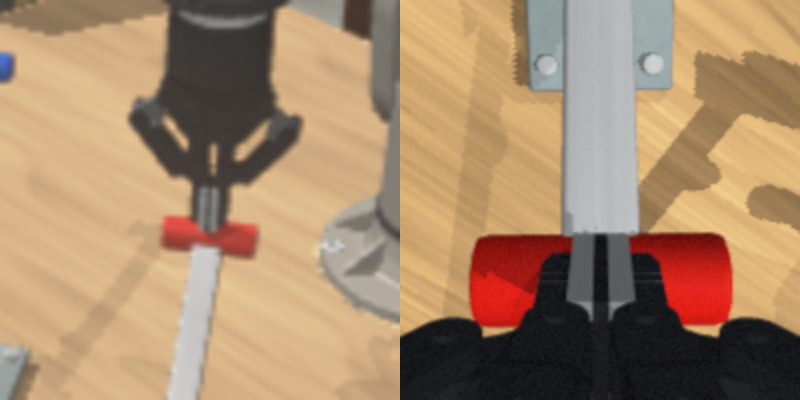

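The contact force is gone and the lever is back up. I'll lift clear and move aside.

Call:
jog_arm:
  deltas: [0,0,-20,0,0,0,-30,0,0,0,-40,0,0,0,-40,0,0,0,0,0]

```text
clock: 14.95
ee_pos: [542.4, 161.2, 419.5]
tcp_rot: [0.0, 0.95, 0.313, 0.003]
ft_force: [-0.4, 0.0, -0.4]
finger_gap: -0.2
```

Call:
jog_arm:
  deltas: [-10,40,0,0,-10,40,0,0,-10,40,0,0,-10,40,0,0,-10,40,0,0]

```text
clock: 15.45
ee_pos: [620.1, -31.9, 414.0]
tcp_rot: [0.0, 0.95, 0.313, -0.0]
ft_force: [0.8, -0.8, 0.7]
finger_gap: 0.0
```

Call:
jog_arm:
  deltas: [-10,40,0,0,-10,40,0,0,0,0,0,0,0,0,0,0,0,0,0,0]

```text
clock: 15.95
ee_pos: [651.1, -105.1, 414.3]
tcp_rot: [-0.0, 0.95, 0.314, -0.0]
ft_force: [-0.5, 0.7, -0.1]
finger_gap: -0.1
```

Run:
```python
from h import *;import pickle
from plant import env
d=pickle.load(open("d.pkl","rb"))
s=env.get_state();print(s["clock"],s["ee_pos"],s["ft_force"])
o=np.zeros((600,800,3),np.uint8)
for k,n in enumerate(("scene","top")):
    im=env.get_image(n)
    print(n,[(r[1],r[0]) for r in blob(im,"red")],[(r[1],r[0]) for r in blob(im,"blue")][-1:])
    x,y,w,h=((200,90,200,150),(110,130,200,150))[k]
    if k==0:(x,y,w,h)=(190,110,200,200)
    for j,i in enumerate((d[n],im)):
        c=cv2.resize(i["color"][y:y+h,x:x+w],(400,300),interpolation=cv2.INTER_CUBIC)
        o[300*k:300*k+300,400*j:400*j+400]=c
    df=np.abs(d[n]["color"].astype(int)-im["color"]).max(2)
    v=((340,255,400,300),(115,225,160,265))[k]
    print("vase diff",df[v[1]:v[3],v[0]:v[2]].max(),df[v[1]:v[3],v[0]:v[2]].mean())
    if n=="scene": z=[cv2.resize(i["color"][235:300,250:315],(400,400),interpolation=cv2.INTER_CUBIC) for i in(d[n],im)];cv2.imwrite("pics/st.png",np.hstack(z)[...,::-1])
cv2.imwrite("pics/fin.png",o[...,::-1])
```

```text
15.95 [ 651.10034802 -105.13993638  414.33196797] [-0.47147079  0.66763997 -0.05759342]
scene [] [(array([144.3,  92.5]), [121, 85, 49, 16, 355])]
vase diff 77 14.494444444444444
top [] []
vase diff 75 19.491666666666667
```

View pics/fin.png

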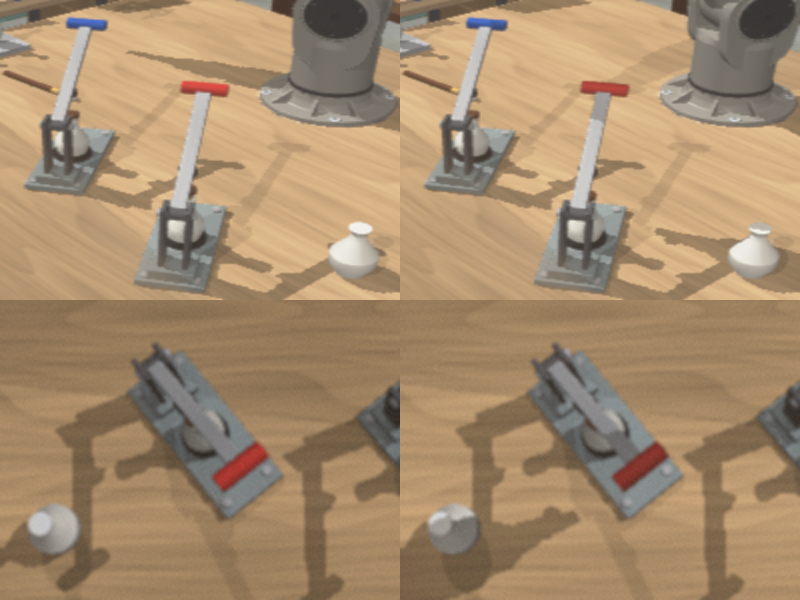

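View pics/st.png

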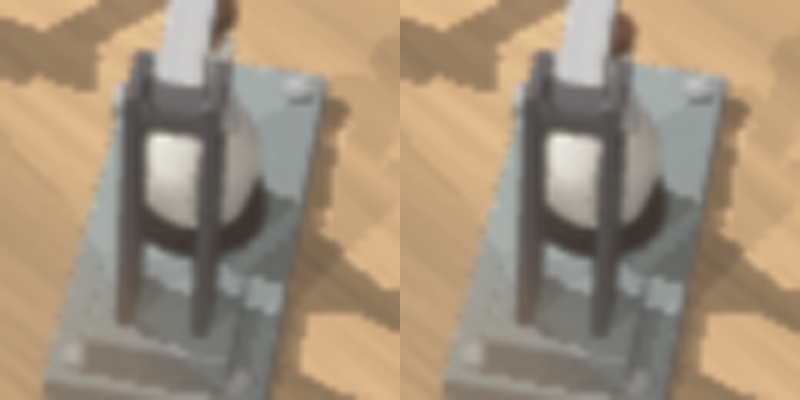

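Before and after views: the stopper cap (about (228,15) before, (224,35) after in the zoom) has dropped onto the lip. The red lever is raised again at the same pixels, and the blue lever and vase are where they were; only the shadows differ. Handing in.

```bash
python3 -c "
from plant import env
print(env.get_state()['dq'].round(3));print(env.close_job())"
```

```text
[-0.003 -0.005  0.001 -0.004  0.002  0.002  0.002]
the job is handed in; nothing more can be done
None
```

I pressed the red-gripped lever down to its stop with the closed fingertips, followed it back up until it was released, and took the hand away. The job was handed in at about 16 s.

**Stop:** the force rose from about 9 N to 35 N with only about 2.6 mm of motion left, at the height where I expected the stop.

**Final pictures:** the red lever is raised again and the stopper cap sits lower, down on the bottle's lip. The blue lever and the vase look unmoved, and the hand touches nothing (wrist force about 0).

**Checks that failed or disagreed:**
- **Fingertip contact:** it came about 33 mm later than the stated TCP implied, so I found it by small steps and force instead.
- **Final colour and difference checks:** the arm's shadow spoiled the red-grip colour mask and the vase image difference. I judged both by eye from before and after views.
- **Stopper depth:** I judged this from the picture and the force at the stop; I did not measure it to the millimetre.

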